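# Sweep the broken glass off the hotplate stirrer

## Task

A brown bottle has broken on the white plate of the hotplate stirrer: take the blue scraper block from its steel tray and sweep all five pieces off the plate into the yellow tray standing beside it, without pressing hard on the ceramic plate and without touching the glass with the gripper fingers. Then set the scraper back standing on its foot in the steel tray, and leave the tip box and the test-tube rack undisturbed.

Things in the scene. Friction and masses are not known exactly. Their poses are not given: they have to be found in the camera images.
- stirrer: White enamelled hotplate stirrer with a square white ceramic top plate; it does not move. Origin on the bench (z = 0) below the plate's centre. Housing 160 mm wide (y). A control panel with two knobs (all below 80 mm) extends on the -x side, the front, to x = -178 mm.
- plate_top (a point): Centre of the upper face of the ceramic plate, 100 mm above the bench; axes as the stirrer. The plate is flat, without a rim, 190 x 190 mm (sides along x and y), 8 mm thick, and overhangs the housing by 15 mm on the left and right (+y, -y). It is rigid and cracks above about 35 N.
- glass_tray: Yellow open plastic tray, 260 mm (its x) x 120 mm (its y) x 60 mm high, walls and floor 4 mm, a small lip at each x end; fixed. One long wall is tucked under the plate's edge, on the left (+y) or right (-y) side of the stirrer, parallel to it, so that what is pushed over that edge drops in (the inside begins about 8 mm under the plate). Origin under the centre of its floor.
- tool_tray: Shallow stainless steel tray, the place of the scraper, 210 mm (its x) x 115 mm (its y), rim 12 mm high, walls and floor 3 mm; fixed; on the left or right of the bench. Origin under its centre on the bench.
- scraper: Blue scraper block, about 0.2 kg, standing on its foot in the steel tray. Foot with black rubber edge: 130 mm (its x) x 36 mm (its y) x 24 mm high. On it an upright grip bar 100 mm (x) x 22 mm (y) that reaches 74 mm above the underside; to be gripped across the 22 mm (along y). Origin at the centre of the underside.
- tip_box: Blue box of pipette tips, 120 x 84 x 60 mm, loose, on the side of the stirrer away from the glass tray. Origin under its centre. Leave alone.
- tube_rack: White rack with test tubes, 170 x 75 x 112 mm, loose, on the side of the bench away from the steel tray. Origin under its centre. Leave alone.
- shard1: Curved brown piece of a broken bottle, about 42 x 36 mm, arched, lying hollow side down, 10 mm high, glass 5 mm thick, 18 g; lies loose on the plate, turned any way. Origin at the centre of its underside.
- shard2: Curved brown piece of a broken bottle, about 42 x 36 mm, arched, lying hollow side down, 10 mm high, glass 5 mm thick, 18 g; lies loose on the plate, turned any way. Origin at the centre of its underside.
- shard3: Curved brown piece of a broken bottle, about 42 x 36 mm, arched, lying hollow side down, 10 mm high, glass 5 mm thick, 18 g; lies loose on the plate, turned any way. Origin at the centre of its underside.
- shard4: Curved brown piece of a broken bottle, about 42 x 36 mm, arched, lying hollow side down, 10 mm high, glass 5 mm thick, 18 g; lies loose on the plate, turned any way. Origin at the centre of its underside.
- shard5: Flat brown piece of a broken bottle, about 45 x 41 mm, 8 mm thick, 22 g; lies loose on the plate, turned any way. Origin at the centre of its underside.
Mind the look-alikes: they are no part of the job. What is shaped like the shard4 but green or pink is not meant.

How it is judged:
On the way, in this order (a step that is already met when the one before it is completed fails the run):
1. the scraper is lifted out of its steel tray (z of scraper in the frame of tool_tray above 0.04 m and contact force between the fingers and scraper above 1 N), for 0.2 s.
2. all five pieces of glass lie in the yellow tray, while the scraper is out of its steel tray (x of shard1 in the frame of glass_tray between -0.126 and 0.126 m and y of shard1 in the frame of glass_tray between -0.057 and 0.057 m and z of each of shard1, shard2, shard3, shard4, shard5 in the frame of glass_tray below 0.062 m and x of shard2 in the frame of glass_tray between -0.126 and 0.126 m and y of shard2 in the frame of glass_tray between -0.057 and 0.057 m and x of shard3 in the frame of glass_tray between -0.126 and 0.126 m and y of shard3 in the frame of glass_tray between -0.057 and 0.057 m and x of shard4 in the frame of glass_tray between -0.126 and 0.126 m and y of shard4 in the frame of glass_tray between -0.057 and 0.057 m and x of shard5 in the frame of glass_tray between -0.126 and 0.126 m and y of shard5 in the frame of glass_tray between -0.057 and 0.057 m and z of scraper in the frame of tool_tray above 0.02 m), for 0.2 s.
At the end, for the whole second after the job is handed in: All five pieces of glass lie at rest inside the yellow tray (none on its rim, the plate or the bench); the scraper stands released on its foot in the steel tray, flat on the tray's floor (within 5 mm of height and 0.08 rad of upright), wholly inside the rim (x of shard1 in the frame of glass_tray between -0.126 and 0.126 m and y of shard1 in the frame of glass_tray between -0.057 and 0.057 m and z of each of shard1, shard2, shard3, shard4, shard5 in the frame of glass_tray below 0.062 m and x of shard2 in the frame of glass_tray between -0.126 and 0.126 m and y of shard2 in the frame of glass_tray between -0.057 and 0.057 m and x of shard3 in the frame of glass_tray between -0.126 and 0.126 m and y of shard3 in the frame of glass_tray between -0.057 and 0.057 m and x of shard4 in the frame of glass_tray between -0.126 and 0.126 m and y of shard4 in the frame of glass_tray between -0.057 and 0.057 m and x of shard5 in the frame of glass_tray between -0.126 and 0.126 m and y of shard5 in the frame of glass_tray between -0.057 and 0.057 m and linear speed of each of shard1, shard2, shard3, shard4, shard5 below 0.05 m/s and x of scraper in the frame of tool_tray between -0.035 and 0.035 m and y of scraper in the frame of tool_tray between -0.036 and 0.036 m and z of scraper in the frame of tool_tray below 0.008 m and angle between scraper's own z axis and vertical below 0.08 rad and linear speed of scraper below 0.02 m/s); the robot touches nothing.
It fails at once if the ceramic plate or its stirrer is pressed with more than 35 N (contact force between stirrer and anything else above 35 N).
It fails at once if the gripper fingers touch a piece of glass (contact force between the fingers and shard1 above 0.3 N or contact force between the fingers and shard2 above 0.3 N or contact force between the fingers and shard3 above 0.3 N or contact force between the fingers and shard4 above 0.3 N or contact force between the fingers and shard5 above 0.3 N).
It fails at once if the tip box or the tube rack is shifted by more than 30 mm or tipped (distance of any of tip_box, tube_rack from where it was at the start of the episode above 0.03 m or angle between any of tip_box, tube_rack's own z axis and vertical above 0.3 rad).
It also fails if it takes over 61 s, if anything falls off the work surface, if the arm or the gripper's body presses on something with over 40 N, if the wrist force passes 120 N, or if a joint passes its speed limit or range.

## Robot

A 6-joint arm with a two-finger parallel gripper is mounted at the origin on the work surface. World frame = base frame: x ahead of the robot, y to its left, z up, the work surface at z = 0. Lengths are in m, angles in rad, forces in N, time in s.
With the tool pointing down it reaches from about 0.375 to 0.925 m from the base axis. Payload 5.7 kg.
Tool frame: the origin (TCP) lies midway between the tips of the shut fingers; the grasp point (between the pads) lies 19 mm behind it; z points along the fingers, y is the line along which they close (so a half turn about z gives the same grasp; the last joint's range is limited). The gripper opens to 88 mm and grips with 3 to 60 N. Pads are 20 mm wide; open, the fingers measure 115 mm over their backs; the gripper's body (75 mm by 178 mm) begins 61 mm behind the grasp point.
Start: joints at [1.103, 0.359, 1.51, -0, 1.272, -0.115], TCP at [0.207, 0.563, 0.223] pointing down, gripper open.
Joint ranges: [-2.97, 2.97], [-1.01, 2.36], [0.21, 2.38], [-0.96, 4.11], [0.2, 2.71], [-2.98, 2.98]. Speed limits (rad/s): [2.39, 2.39, 3.14, 3.14, 3.14, 3.14].

## Interface

Orientations are given as a unit quaternion [x, y, z, w].
In Python, from bench import move_ptp, servo_line, goto_joints, move_gripper, sleep, inverse_kinematics, capture, PlanningError, close_job, spot_in, silhouettes, current_clock, current_joint_pos, current_qvel, current_joint_torque, current_position, current_orientation, current_force, current_torque, current_finger_gap, current_grip_force gives the robot as it stands. Calls block until the motion is done:
- move_ptp(position, orientation): joint-space move of the TCP to a pose.
- servo_line(position, orientation=None, rate=0.15, contact_N=None): straight line of the TCP; orientation=None keeps the orientation; rate is the mean speed in m/s. With contact_N (N) it stops when the force on the tool has changed by that much, and returns True; else False.
- goto_joints(angles): joint-space move.
- move_gripper(opening): finger opening in m; the grip force is fixed at half the most; returns when the fingers have stopped.
- sleep(seconds).
- inverse_kinematics(position, orientation): joint angles nearest the present ones, or None.
- capture(name): name is "side" or "top"; returns a dict with "image" (480x640x3 uint8, blue, green, red), "range_z" (480x640 float32, m along the optical axis (not along the pixel's ray), 0 where there is no reading), "intrinsics" (3x3 intrinsics, pixels), "R" (3x3) and "t" (3): a world point X has camera coordinates R X + t. Camera axes: x right, y down, z forward; pixel columns grow to the right and rows downward; lengths in m; the calibration is good to about 2 mm. A picture is of the moment at which its call begins.
A pose or a line that the arm cannot do raises PlanningError and nothing moves.
- close_job(): hands the job in; it is judged then, once.
Trained networks look in the newest picture that a camera, given by its name, has taken for a name from the list of things; names that differ only in an ending like _2 or _b are one class to them, and where a whole thing is asked for, a point or a joint stands for the part that bears it (a point fixed in the world has none). Each returns a list of dicts, best first, with "conf" (0 to 1); they miss things now and then, are a little off and sometimes report something else, mostly with a low value. They report only what shows in the picture. A call takes as long as a camera call. They do not tell look-alikes from the thing itself.
- spot_in(camera, query): "xy" ([column, row] in pixels, amid what is visible of it).
- silhouettes(camera, query): "region" (480x640 bool, what is visible of it) and "xy" ([column, row] in pixels, amid what is visible of it).
Readings, each from a call of its own:
- current_clock(): time.
- current_joint_pos(): joint angles.
- current_qvel(): joint speeds.
- current_joint_torque(): joint torques, N m.
- current_position(): TCP position.
- current_orientation(): TCP orientation.
- current_force(): force on the tool from outside, world axes, zero at the start.
- current_torque(): the same for the moment, N m.
- current_finger_gap(): finger opening in m.
- current_grip_force(): force on a finger pad.
Only numpy, scipy, OpenCV 4.12 (cv2) and the standard library are available. Lean on these libraries where they do the work, as an engineer would, in place of code of your own. Each camera call takes 0.05 s, during which the arm holds its last target. There are 200 camera calls.

## Working session

There is one attempt and no reset: what is moved stays moved. The work goes in short steps, each a Python script; the robot and the scene stay as the last script left them, time stands still between calls to the robot, and variables do not carry over. Pictures are saved under pics/ and viewed, at most 10 in all, crops included, and the job is handed in when it is done.

```bash
mkdir -p pics; ls; cat > h.py <<'E'
import numpy as np, cv2
from bench import *
def world(c, mask):
    K,R,t=np.array(c["intrinsics"]),np.array(c["R"]),np.array(c["t"])
    v,u=np.nonzero(mask&(c["range_z"]>0)); z=c["range_z"][v,u]
    p=np.c_[(u-K[0,2])/K[0,0]*z,(v-K[1,2])/K[1,1]*z,z]
    return (p-t)@R   # R^T (p-t)
def project(c,X):
    K,R,t=np.array(c["intrinsics"]),np.array(c["R"]),np.array(c["t"])
    p=K@(R@np.array(X)+t); return p[:2]/p[2]
E
cat > m.py <<'E'
from h import *
np.set_printoptions(precision=3,suppress=True)
for cam in ("top","side"):
    c=capture(cam); cv2.imwrite(f"pics/{cam}0.png",c["image"])
    print(cam,-np.array(c["R"]).T@c["t"])
    for n in ("stirrer","glass_tray","tool_tray","scraper","tip_box","tube_rack","shard1","shard5"):
        for d in silhouettes(cam,n)[:8]:
            w=world(c,d["region"])
            if len(w)<5: continue
            zt=np.percentile(w[:,2],95); tp=w[w[:,2]>zt-.008]
            r=cv2.minAreaRect(tp[:,:2].astype(np.float32)*1000)
            b,g,rr=c["image"][d["region"]].mean(0)
            print(n,round(d["conf"],2),np.round(d["xy"]),"zt",round(zt,3),"rect",np.round(r[0]),np.round(r[1]),round(r[2],1),"med",np.median(w,0),"rgb",int(rr),int(g),int(b))
E
python3 m.py
```

```text
pics
top [0.42  0.    1.274]
stirrer 0.82 [317. 292.] zt 0.103 rect [502. -20.] [190. 190.] 75.9 med [ 0.461 -0.01   0.098] rgb 201 204 206
glass_tray 0.69 [396. 297.] zt 0.059 rect [ 457. -158.] [123. 286.] 76.0 med [ 0.45  -0.169  0.004] rgb 225 224 44
glass_tray 0.52 [309. 241.] zt 0.111 rect [559.  12.] [43. 36.] 58.2 med [0.558 0.012 0.107] rgb 185 100 56
tool_tray 0.65 [510. 273.] zt 0.012 rect [ 507. -421.] [119. 213.] 76.8 med [ 0.496 -0.408  0.003] rgb 206 212 208
scraper 0.94 [522. 265.] zt 0.079 rect [ 513. -424.] [ 27. 103.] 76.1 med [ 0.51  -0.417  0.055] rgb 30 74 151
tip_box 0.83 [258. 257.] zt 0.061 rect [542. 116.] [ 86. 115.] 80.1 med [0.538 0.116 0.05 ] rgb 225 227 215
tube_rack 0.68 [107. 306.] zt 0.112 rect [450. 417.] [ 65. 142.] 73.5 med [0.447 0.404 0.077] rgb 201 204 205
shard1 0.87 [200. 299.] zt 0.012 rect [459. 238.] [39. 32.] 0.3 med [0.461 0.239 0.008] rgb 238 163 205
shard1 0.82 [358. 251.] zt 0.111 rect [541. -78.] [34. 42.] 43.3 med [ 0.541 -0.078  0.107] rgb 168 87 47
shard1 0.8 [269. 192.] zt 0.012 rect [677.  91.] [33. 41.] 9.1 med [0.678 0.089 0.0
[... 2637 characters left out ...]
012 rect [676.  88.] [36. 37.] 30.1 med [0.676 0.085 0.009] rgb 78 169 96
shard5 0.67 [304. 238.] zt 0.112 rect [502. -21.] [33. 40.] 11.2 med [ 0.503 -0.024  0.11 ] rgb 125 65 41
shard5 0.56 [320. 227.] zt 0.112 rect [557.  13.] [46. 36.] 68.3 med [0.555 0.008 0.109] rgb 116 57 33
shard5 0.51 [256. 221.] zt 0.012 rect [440. 177.] [165.  36.] 75.5 med [0.454 0.242 0.01 ] rgb 234 156 189
shard5 0.45 [324. 246.] zt 0.111 rect [538. -78.] [37. 39.] 69.2 med [ 0.538 -0.08   0.109] rgb 128 74 53
shard5 0.43 [281. 228.] zt 0.112 rect [460.  34.] [34. 43.] 7.8 med [0.46  0.031 0.11 ] rgb 128 74 52
shard5 0.39 [349. 234.] zt 0.012 rect [676.  88.] [36. 37.] 30.1 med [0.676 0.085 0.009] rgb 78 169 96
```

View pics/top0.png

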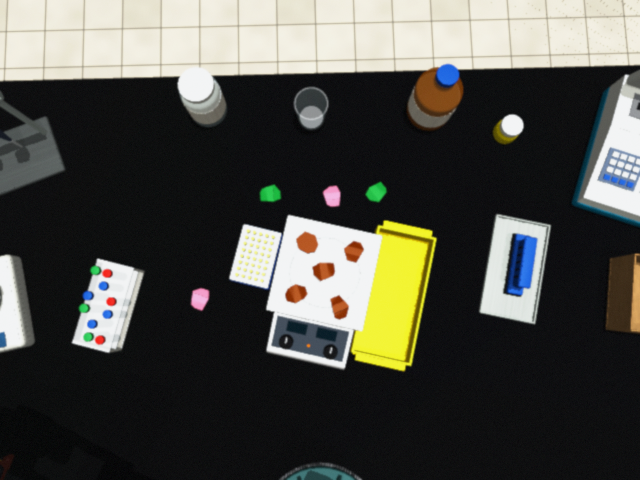

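View pics/side0.png

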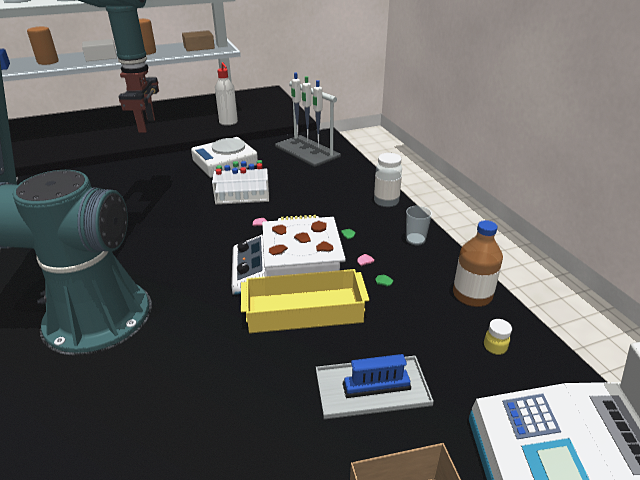

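Top view: the white plate spans about x 267–382, y 217–330, with five brown pieces at (309,241), (358,251), (323,271), (295,293) and (340,308). The yellow tray is on its right (-y) side, the scraper at (522,265) is in the steel tray, the tip box is at (258,257) and the rack at (107,306).
Candidates: the pink pieces at (200,299) and (332,196) and the green ones at (269,192) and (376,191) lie on the bench and are look-alikes. The five brown ones on the plate fit the description. I'll confirm this in a crop and check IK.

```bash
cat >> h.py <<'E'
from scipy.spatial.transform import Rotation as Rn
YAW=np.deg2rad(-14.0); C=np.array([.5015,-.020])
def quat(yaw,flip=0): # tool z down, tool y along yaw's y (flip: minus)
    return (Rn.from_euler("z",yaw+flip*np.pi)*Rn.from_euler("x",np.pi)).as_quat()
def S(x,y,z):  # stirrer frame -> world
    c,s=np.cos(YAW),np.sin(YAW)
    return [C[0]+c*x-s*y, C[1]+s*x+c*y, z]
SCR=[.5125,-.4245]; SY=np.deg2rad(-13.9)
E
python3 - <<'E'
from h import *
im=cv2.imread("pics/top0.png")[180:340,180:400]; cv2.imwrite("pics/crop.png",cv2.resize(im,None,fx=3.4,fy=3.4,interpolation=cv2.INTER_CUBIC))
for f in (0,1):
    for p in ([*SCR,.2],[*SCR,.036],S(.04,.092,.2),S(.04,.092,.13),S(-.04,-.115,.13)):
        q=inverse_kinematics(p,quat(YAW,f)); print(f,None if q is None else np.round(q,2))
E
```

```text
0 [-0.8   0.47  1.38 -0.    1.29  1.02]
0 [-0.8   0.65  1.53 -0.    0.97  1.02]
0 [-0.02  0.33  1.61 -0.    1.2   1.8 ]
0 [-0.02  0.41  1.69 -0.    1.04  1.8 ]
0 [-0.43  0.27  1.93 -0.    0.95  1.39]
1 [-0.8   0.47  1.38  0.    1.29 -2.12]
1 [-0.8   0.65  1.53  0.    0.97 -2.12]
1 [-0.02  0.33  1.61  0.    1.2  -1.34]
1 [-0.02  0.41  1.69  0.    1.04 -1.34]
1 [-0.43  0.27  1.93  0.    0.95 -1.75]
```

View pics/crop.png

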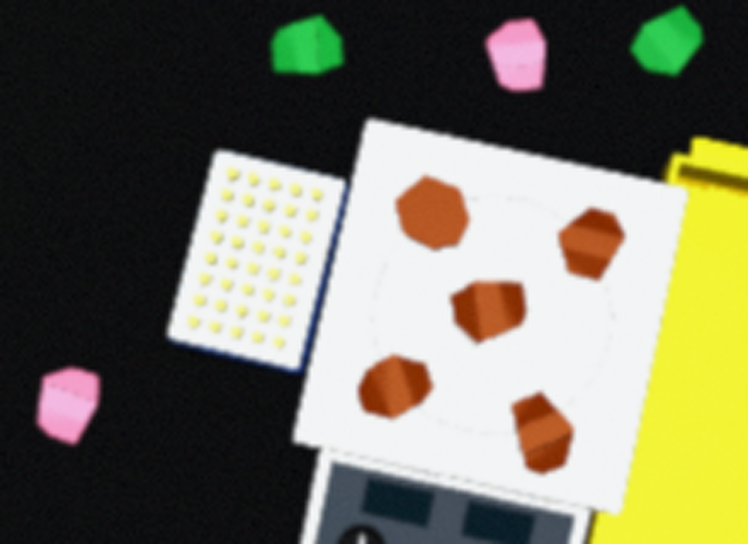

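The enlarged crop shows the flat brown piece at crop (432,212) and four arched brown ones at (592,243), (488,308), (395,387) and (542,432), all on the plate. The green and pink pieces are off the plate. Next I grasp the scraper and find the plate height by light contact behind the pieces.

```bash
python3 - <<'E'
from h import *
move_ptp([*SCR,.17],quat(SY)); servo_line([*SCR,.037],rate=.12)
move_gripper(0.0); print("gap",current_finger_gap(),"grip",current_grip_force(), current_clock())
servo_line([*SCR,.22],rate=.15); print("F",current_force(),current_finger_gap())
move_ptp(S(.04,.092,.20),quat(YAW)); servo_line(S(.04,.092,.150),rate=.1)
hit=servo_line(S(.04,.092,.128),rate=.015,contact_N=3)
p=current_position(); print("hit",hit,p,"F",current_force(),current_clock())
open("z","w").write(str(p[2]))
c=capture("side"); cv2.imwrite("pics/side1.png",c["image"][120:360,160:480].repeat(2,0).repeat(2,1))
E
```

```text
gap 0.021813006993000834 grip 29.964860379695892 6.7833
F [ 0.05623138 -0.46485529 -1.67948593] 0.02213454106880363
hit True [0.56260058 0.05965838 0.13382931] F [ 0.06404802 -0.69915173  5.71134519] 11.5917
```

View pics/side1.png

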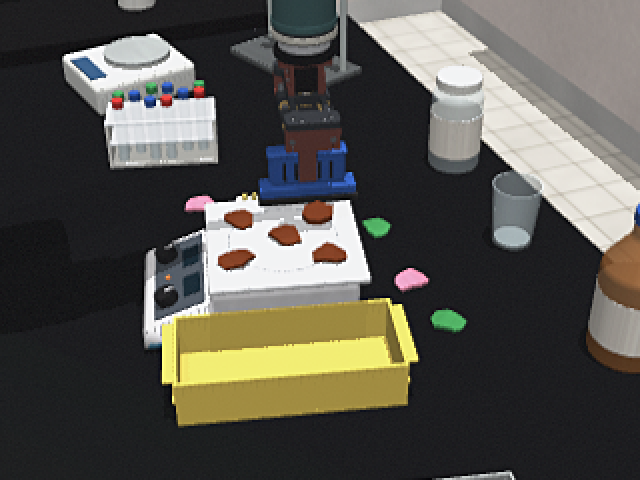

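The side view shows the scraper held level behind the pieces, with its foot's bottom at about (307,195) in the crop. It looks a little high against the plate edge at about row 205, so I'll check by projection before sweeping.

```bash
python3 - <<'E'
from h import *
np.set_printoptions(precision=3,suppress=True)
print(current_position(),current_force())
c=capture("side")
f=lambda X:(project(c,X)-[160,120])*2
print("foot near bottom edge",f(S(-.025,.074,.1)),f(S(.105,.074,.1)),"plate back corners",f(S(-.095,.095,.1)),f(S(.095,.095,.1)),"front",f(S(-.095,-.095,.1)),f(S(.095,-.095,.1)))
d=silhouettes("side","scraper")[0]; w=world(c,d["region"]); 
q=(w[:,:2]-C)@np.array([[np.cos(YAW),-np.sin(YAW)],[np.sin(YAW),np.cos(YAW)]])
print(d["conf"],np.percentile(w[:,2],[1,5,50,95,99]),np.percentile(q,[2,50,98],axis=0))
cv2.imwrite("pics/side2.png",c["image"][180:280,220:360].repeat(5,0).repeat(5,1))
E
```

```text
[0.563 0.06  0.134] [0.238 0.625 5.179]
foot near bottom edge [258.89  207.912] [357.746 200.582] plate back corners [204.372 203.22 ] [347.838 192.705] front [209.347 291.372] [371.834 278.074]
0.55 [0.102 0.106 0.128 0.175 0.177] [[-0.021  0.073]
 [ 0.033  0.082]
 [ 0.098  0.102]]
```

View pics/side2.png

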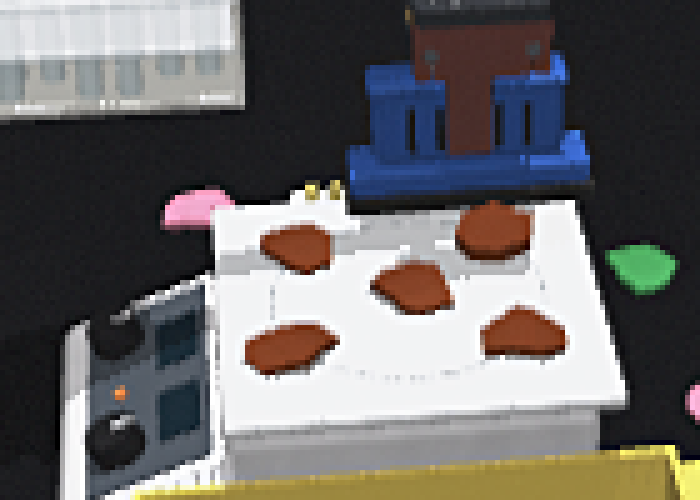

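The black rubber edge explains it: the foot rests on the plate as projected. I raise it 1.5 mm and do sweep 1.

```bash
cat > sweep.py <<'E'
import sys
from h import *
def sweep(x,y0=.092,y1=-.118,rate=.08):
    z=float(open("z").read())+.0015
    p=current_position()
    if np.linalg.norm(np.array(p)-S(x,y0,z))>.01:
        move_ptp(S(x,y0,.19),quat(YAW)); servo_line(S(x,y0,z),rate=.1)
    else: servo_line(S(x,y0,z),rate=.02)
    hit=servo_line(S(x,y1,z),rate=rate,contact_N=12)
    print("sweep",x,"hit",hit,current_position(),current_force(),current_finger_gap(),current_clock())
    if not hit: servo_line(S(x,y1,.19),rate=.15)
def look(n):
    c=capture("top"); ds=silhouettes("top","shard1"); np.set_printoptions(precision=3,suppress=True)
    for d in ds:
        w=world(c,d["region"]); b,g,r=c["image"][d["region"]].mean(0)
        if len(w) and r>1.4*g and r>2*b: 
            m=np.median(w,0); c_,s=np.cos(YAW),np.sin(YAW); e=m[:2]-C
            print("brown",d["conf"],"stirrer xy",c_*e[0]+s*e[1],-s*e[0]+c_*e[1],"z",m[2])
    cv2.imwrite(f"pics/{n}.png",cv2.resize(c["image"][180:380,180:480],None,fx=2.6,fy=2.6))
E
python3 - <<'E'
from sweep import *
sweep(.04); move_ptp(S(-.04,.1,.19),quat(YAW)); look("s1")
E
```

```text
sweep 0.04 hit False [ 0.51179295 -0.14394414  0.13532454] [-0.10737794  0.60850974 -1.8225259 ] 0.02160551366047669 14.8
brown 0.76 stirrer xy -0.06020225119540888 -0.041821503559813 z 0.10724925038442813
brown 0.7 stirrer xy -0.0166917819923181 -0.15799254777466779 z 0.011199545662519409
brown 0.52 stirrer xy 0.05178267385889097 -0.14151718263604385 z 0.011380044833635932
```

View pics/s1.png

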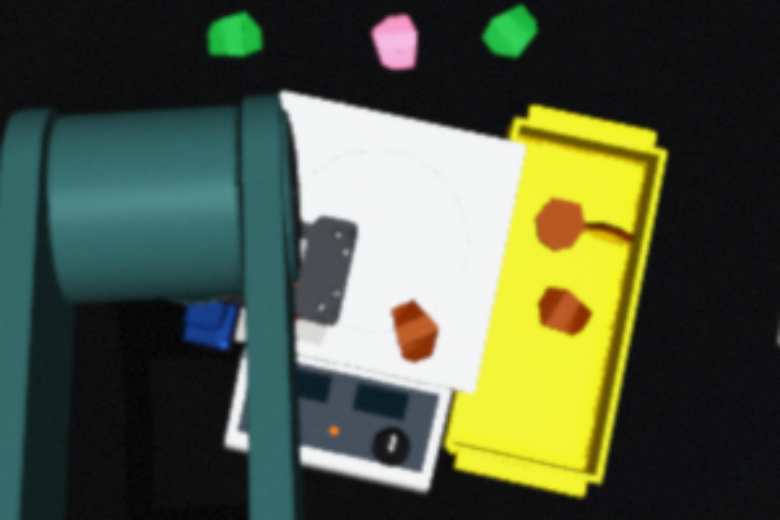

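Sweep 1 worked. Two pieces lie in the tray at crop (560,223) and (565,310), and one leans on the outer wall at (610,230). One remains on the plate at (413,330), and the fifth is hidden under the arm. Now sweep 2.

```bash
python3 - <<'E'
from sweep import *
sweep(-.042); move_ptp([*SCR,.22],quat(SY)); look("s2"); print(current_clock())
E
```

```text
sweep -0.042 hit False [ 0.43222245 -0.12412435  0.13532489] [ 0.14889733  0.068455   -1.9868498 ] 0.02171634686425847 20.0667
brown 0.86 stirrer xy -0.016278818629574067 -0.15884369888903377 z 0.011159702030095883
brown 0.84 stirrer xy 0.05230813616345635 -0.14132150767926188 z 0.011063314824332425
brown 0.74 stirrer xy -0.05268557905684192 -0.13553361724157187 z 0.010375772291312644
brown 0.6 stirrer xy -0.08613575481061252 -0.12534717801282125 z 0.00958466726991393
21.875
```

View pics/s2.png

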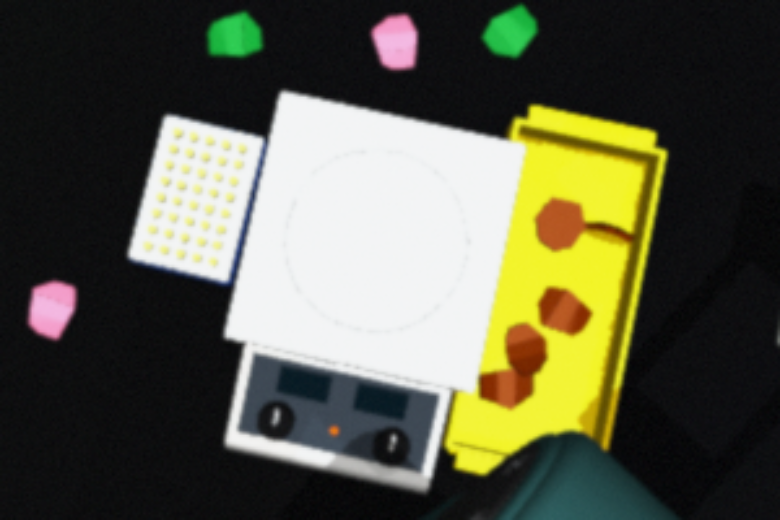

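The plate is clear and all five pieces are in the tray, at crop (560,223), (565,310), (526,350) and (506,387), with one on edge at (610,230). Next I put the scraper back at the steel tray's centre.

```bash
python3 - <<'E'
from sweep import *
T=[.507,-.4215]
servo_line([*T,.05],quat(SY),rate=.12)
print(servo_line([*T,.033],rate=.015,contact_N=3),current_position())
move_gripper(.06); servo_line([*T,.2],rate=.15); move_ptp([.30,-.55,.25],quat(SY))
c=capture("top")
for n in ("scraper","tool_tray","tip_box","tube_rack"):
    for d in silhouettes("top",n)[:1]:
        w=world(c,d["region"]); zt=np.percentile(w[:,2],95); r=cv2.minAreaRect(w[w[:,2]>zt-.008][:,:2].astype(np.float32)*1000)
        print(n,round(d["conf"],2),zt,r)
look("end")
K=world(c,np.ones((480,640),bool)); 
im=c["image"].reshape(-1,3)[(c["range_z"]>0).ravel()].astype(int)
e=K[:,:2]-C; cs,s=np.cos(YAW),np.sin(YAW); q=np.c_[cs*e[:,0]+s*e[:,1],-s*e[:,0]+cs*e[:,1],K[:,2]]
m=(im[:,1]<.65*im[:,2])&(im[:,0]<.6*im[:,2])&(q[:,1]<-.16)&(q[:,1]>-.23)&(abs(q[:,0]-.05)<.05)&(im[:,2]>40)
print("edge piece",m.sum(),q[m].min(0),q[m].max(0),np.median(q[m],0)); print(current_clock())
cv2.imwrite("pics/end2.png",cv2.resize(np.vstack([c["image"][220:340,470:570],c["image"][215:335,350:450]]).reshape(2,120,100,3).transpose(1,0,2,3).reshape(120,200,3),None,fx=4,fy=4))
E
```

```text
True [ 0.50700639 -0.42147116  0.03678196]
scraper 0.9 0.07871083195032762 ((507.42724609375, -419.69793701171875), (26.052885055541992, 103.26399230957031), 76.26927947998047)
tool_tray 0.7 0.012352819545124995 ((505.5705261230469, -419.88946533203125), (118.7096939086914, 211.21209716796875), 77.07945251464844)
tip_box 0.93 0.06065772881457644 ((540.81982421875, 118.43490600585938), (77.70158386230469, 114.06733703613281), 74.70997619628906)
tube_rack 0.98 0.11248406146233556 ((449.9565734863281, 416.0875549316406), (63.41124725341797, 142.6888885498047), 76.51535034179688)
brown 0.83 stirrer xy -0.05305472255097556 -0.1356390962366505 z 0.010206924568301674
brown 0.8 stirrer xy -0.08504606749720325 -0.1253847989494311 z 0.009459416355411053
brown 0.72 stirrer xy 0.050758626538652665 -0.14124899478134895 z 0.011405654679393145
brown 0.69 stirrer xy -0.018213407194309833 -0.15839795773993015 z 0.011175266356474974
brown 0.38 stirrer xy 0.05278614596248654 -0.1791854116558105 z 0.03301937681858982
edge piece 46 [ 0.047 -0.198  0.011] [ 0.055 -0.16   0.043] [ 0.052 -0.177  0.036]
27.6
```

View pics/end2.png

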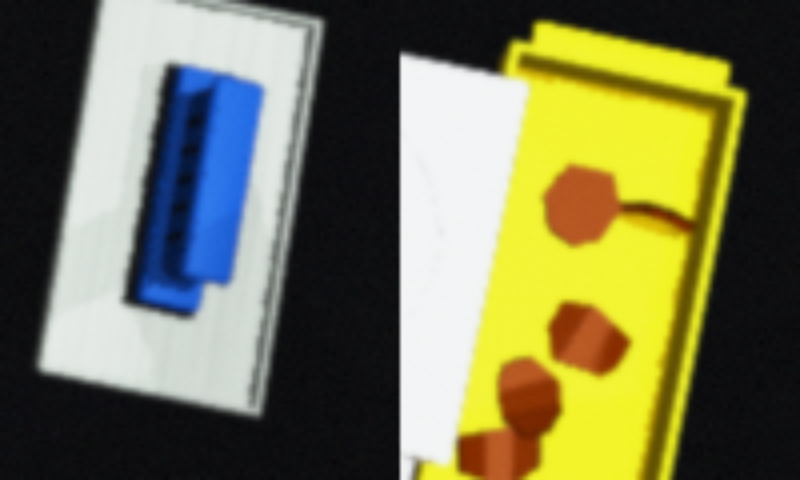

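The scraper stands in the steel tray about 2 mm from its centre. All five pieces are inside the yellow tray; the one on edge reaches a height of 43 mm and lies about 35 mm off the tray's centreline, both within limits. I'll hand in.

```bash
python3 -c "
from bench import *
print(close_job())"
```

```text
the job is handed in; nothing more can be done
None
```

The job is handed in at about 28 s of the 61 s allowed; in the last pictures all five brown pieces lie in the yellow tray, the scraper stands released in the steel tray, and the tip box and tube rack are where they were (no verdict was returned).

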